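# Shut and bolt the small wooden tool chest

## Task

Shut up the small wooden tool chest with the fingertips, by pushing alone: push its open drawer fully home, push the lid over and down until it is fully shut, then push the steel bolt on the drawer front across, through the eye that hangs from the lid, as far as it goes. Do not squeeze, force or lift anything; the chest stays standing where it is, and the tools in it and round it stay where they lie.

Things in the scene. Friction and masses are not known exactly. Their poses are not given: they have to be found in the camera images.
- chest: plain plywood chest, 170 deep (x) x 300 wide (y) x 112 mm high shut; loose, about 5.5 kg on rubber feet (slides at 25 N or more). Origin: centre of its underside; +x to its back (hinges), -x to its front, +y to its left. Shut, its front is the plane x = -90 mm; rim of the open well z = 85. The keeper on the lid fouls the drawer front or bolt if these are out of place, so: drawer, lid, bolt.
- drawer (a joint): how far the drawer is out, m: 0 fully home, 0.025 to 0.075 at the start; it slides out along the chest's -x; friction about 2 N. No knob: its front (brown wood, 300 mm wide, 10 to 83 mm above the bench) is pushed. It carries flush ring pulls near both ends and, right of its middle, the barrel bolt.
- drawer_face (a point): a point on the plain part of the drawer's front face, 45 mm left (chest +y) of its middle, 50 mm above the bench: a free place to push (plain from y = -15 to +95 mm). Drawer home: at (-90, 45, 50) mm in the chest's frame.
- lid (a joint): angle of the lid, rad: 0 fully shut, 1.25 to 1.55 (nearly upright) at the start, 1.75 at most; it turns about the line along the chest's y through lid_hinge. Stiff hinges hold it at any angle: moving it takes about 0.5 N m (about 4 N at its front edge), a little less as its weight (0.4 kg) helps.
- lid_hinge (a point): the middle of the lid's hinge line, fixed to the chest at (80, 0, 85) mm in its frame.
- lid_edge (a point): middle of the front edge of the lid's outer (upper) face, a flat 170 x 300 mm board that looks to the back when open. At (-90, 0, 112) mm in the chest's frame when shut; at lid angle a: x = 80 - 170 cos a + 27 sin a, z = 85 + 170 sin a + 27 cos a (mm).
- keeper_eye (a point): middle of the hole of the keeper: a steel strap 26 mm wide hanging from the middle of the lid's front, with an eye (28 mm high, 6 thick along y, standing 23 out from the front; hole 13 x 13 mm along the chest's y). Lid shut: at (-100.5, 0, 60) mm in the chest's frame, in line with the bolt if the drawer is home.
- bolt (a joint): how far the bolt is pushed across, m: 0 to 0.003 (drawn back) at the start, 0.030 fully across. It slides along the chest's +y (left, towards the middle), friction about 1.5 N, and stays where it is left.
- bolt_knob (a point): centre of the bolt's round steel knob, 15 mm across, on a 6 mm stem standing straight out of the drawer front; 38 mm before the face, 60 mm above the bench. Drawer home, bolt drawn back: at (-128, -60, 60) mm in the chest's frame; across: y = -30. Apart from knob and stem nothing stands out more than 23 mm from the front.
- marker: blue marker, 119 mm long, 17 thick, loose beside a pair of pliers in the chest's well below the rim; origin at the middle of the underside
- tape_measure: yellow and black tape measure, 43 x 98 x 66 mm, standing left of the chest; origin at the middle of the underside
- elec_tape: roll of black tape, 65 mm across, 19 high, flat on the bench before the left end of the chest; origin at the middle of the underside
- sanding_block: brown sanding block, 62 x 104 x 30 mm, on the bench beside the chest's right end; origin at the middle of the underside
- nail_box: small yellow carton, 87 x 53 x 42 mm, on the bench to the right behind the chest; origin at the middle of the underside
- offcut: wooden offcut, 44 x 85 x 19 mm, flat on the bench, left behind the chest; origin at the middle of the underside

How it is judged (in metres and radians):
On the way, in this order (a step that is already met when the one before it is completed fails the run):
1. the drawer is fully home (within 3 mm) while the lid is still open (value of joint drawer below 0.003 m and value of joint lid above 0.3 rad), for 0.2 s.
2. the lid is fully shut (within 0.03 rad, 5 mm at its edge), the drawer still home (value of joint lid below 0.03 rad and value of joint drawer below 0.003 m), for 0.2 s.
At the end, for the whole second after the job is handed in: drawer home within 3 mm, lid shut within 0.03 rad, bolt at least 22 mm across (out of 30) and so through the keeper's eye, chest at rest (all of step 2 and value of joint bolt above 0.022 m and linear speed of chest below 0.02 m/s); the robot touches nothing.
It fails at once if the chest is shoved, lifted or dragged more than 20 mm, or tipped (distance of chest from where it was at the start of the episode above 0.02 m or angle between chest's own z axis and vertical above 0.06 rad).
It fails at once if the robot presses or squeezes the chest or a part of it with more than 60 N (contact force between the fingers and chest above 60 N).
It fails at once if a tool or carton in or round the chest is moved more than 30 mm or lifted (distance of any of marker, tape_measure, elec_tape, sanding_block, nail_box, offcut from where it was at the start of the episode above 0.03 m).
It also fails if it takes over 54 s, if anything falls off the work surface, if the arm or the gripper's body presses on something with over 40 N, if the wrist force passes 120 N, or if a joint passes its speed limit or range.

## Robot

A 7-joint arm with a two-finger parallel gripper is mounted at the origin on a cart in front of the work surface, level with it; the furniture and walls round the work are solid. World frame = base frame: x ahead of the robot, y to its left, z up, the work surface at z = 0. Lengths are in mm, angles in rad, forces in N, time in s.
With the tool pointing down it reaches from about 400 to 925 mm from the base axis. Payload 5.6 kg.
Tool frame: the origin (TCP) lies on the centre line of the jaws, within the pads' length; the fingertips stand 19 mm ahead of it and the grasp point (between the pads) is the TCP; z points along the fingers, y is the line along which they close (so a half turn about z gives the same grasp; the last joint's range is limited). The gripper opens to 85 mm and grips with 20 to 120 N. Pads are 22 mm wide; open, the fingers measure 114 mm over their backs; the gripper's body (76 mm by 85 mm) begins 54 mm behind the grasp point. The pads swing forward as they close: fully open they stand 13 mm farther back than shut.
Start: joints at [1.268, 0.468, -0.012, 1.603, 0.006, 1.071, -0.056], TCP at [166.935, -628.204, 250.29] pointing down, gripper open.
Joint ranges: [-2.53, 2.53], [-0.31, 2.02], [-1.57, 1.55], [0.28, 2.44], [-1.29, 4.43], [0.15, 1.84], [-2.92, 2.92]. Speed limits (rad/s): [2.57, 2.57, 3.14, 3.14, 3.14, 3.14, 3.14].

## Interface

Orientations are given as a unit quaternion [x, y, z, w].
In Python, from plant import ctrl gives the robot as it stands.
- The arm moves only by the shell command python3 inch.py 'ROWS' [OPENING] [FORCE]. ROWS is a JSON object whose key "increments" holds a list of rows, 1 to 5 of them, each of 4 numbers: dx, dy, dz in mm, then a turn about the tool's z in rad; each row is the pose to reach, as a shift and turn from the pose commanded when the command began, along the tool's axes at that moment; what a row does not reach only later rows make up. A row lasts 1/8 s, in which the tool goes at most 62.5 mm and 0.188 rad, less where a joint would pass 70% of its speed; a pose out of reach is approached as far as the arm can. OPENING is the finger opening in mm, set as the command begins (- or left out keeps the last). The fingers move at their own pace and stop on an object; FORCE is the grip in N (left out, the last holds). Time passes only in rows, so rows that do not move let the fingers close. It prints the time, the measured TCP pose, the force, the opening and the grip force at its end. Input that does not fit is refused with a message, and nothing moves.
- ctrl.observe(): the state, without advancing time (a new reading comes with each control period).
- ctrl.grab_frame(name): name is "side" or "top" or "wrist"; returns a dict with "frame" (400x640x3 uint8, red, green, blue), "depth" (400x640 float32, mm along the optical axis (not along the pixel's ray), 0 where there is no reading), "fx", "fy", "cx", "cy" (pixels), "rvec" (rotation vector, rad) and "tvec" (3), from world to camera coordinates, as OpenCV has them. Camera axes: x right, y down, z forward; pixel columns grow to the right and rows downward; lengths in mm; the calibration is good to about 2 mm. A picture is of the moment at which its call begins.
- ctrl.job_done(): hands the job in; it is judged then, once.
The state is a dict: "clock": time; "joint_pos": joint angles; "dq": joint speeds; "joint_efforts": joint torques, N m; "tool_pos": TCP position; "tcp_rot": TCP orientation; "ft_force": force on the tool from outside, world axes, zero at the start; "wrist_torque": the same for the moment, N m; "opening": finger opening in mm; "grasp_force": force on a finger pad.
Only numpy, scipy, OpenCV 4.12 (cv2) and the standard library are available. Lean on these libraries where they do the work, as an engineer would, in place of code of your own. Each camera call takes 0.05 s, during which the arm holds its last target. There are 200 camera calls.

## Working session

There is one attempt and no reset: what is moved stays moved. The work goes in short steps, Python scripts to look and compute and a shell command to move; the robot and the scene stay as the last step left them, time stands still between calls to the robot, and variables do not carry over. Pictures are saved under pics/ and viewed, at most 10 in all, crops included, and the job is handed in when it is done.

```bash
ls; mkdir -p pics
python3 - <<'E'
from plant import ctrl
import cv2,numpy as np
s=ctrl.observe()
print({k:np.round(v,3).tolist() for k,v in s.items()})
for n in("side","top"):
    f=ctrl.grab_frame(n); cv2.imwrite(f"pics/{n}0.png",f["frame"][...,::-1]); np.savez(f"pics/{n}0.npz",**f)
    R=cv2.Rodrigues(np.array(f["rvec"]))[0]; print(n,-R.T@np.array(f["tvec"]).ravel(),R[2],f["fx"])
E
```

```text
inch.py
pics
plant.py
{'clock': 0.0, 'joint_pos': [1.268, 0.468, -0.012, 1.604, 0.006, 1.071, -0.056], 'dq': [-0.001, 0.001, 0.0, 0.0, -0.001, -0.001, -0.0], 'joint_efforts': [-0.0, -53.238, 0.021, -25.13, 0.012, 0.008, 0.0], 'tool_pos': [166.777, -627.686, 249.341], 'tcp_rot': [0.992, 0.13, -0.0, -0.001], 'ft_force': [0.201, -0.821, 0.3], 'wrist_torque': [-0.037, 0.024, -0.018], 'grasp_force': 0.0, 'opening': 85.31}
side [205.84733703 742.54555149 823.53225937] [ 0.36110763 -0.56051884 -0.74526499] 411.4427021179696
top [ 401.41949279  206.22992783 1353.52552784] [ 0.10566584 -0.00193809 -0.99439981] 491.82718829137605
```
View pics/side0.png

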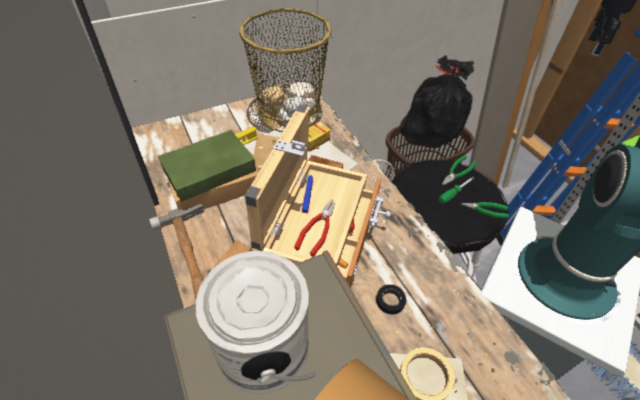

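View pics/top0.png

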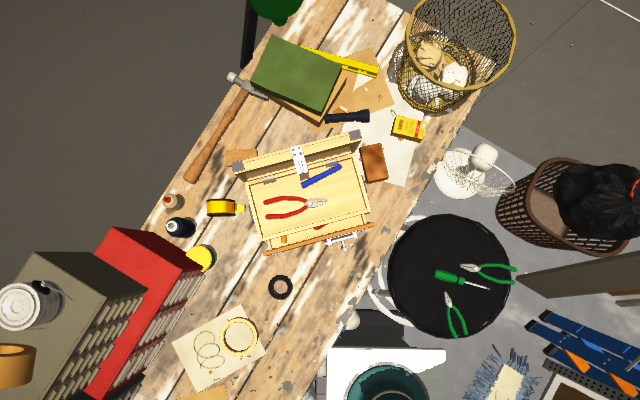

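The side view shows the chest with lid near upright (around 285,180), drawer a bit out with the bolt at (378,212). In the top view the well is about (305,200), the lid's top edge runs (235,160)-(362,140), the drawer front runs (265,252)-(373,224) and the knob is near (345,245).

Create h.py:
```python
import numpy as np,cv2
def cloud(f):
    d=f["depth"].astype(float); v,u=np.mgrid[:400,:640]
    P=np.stack([(u-f["cx"])/f["fx"]*d,(v-f["cy"])/f["fy"]*d,d],-1)
    R=cv2.Rodrigues(np.array(f["rvec"]))[0]
    W=(P-np.array(f["tvec"]).ravel())@R
    W[d==0]=np.nan
    return W
def rect(pts): return cv2.minAreaRect(pts[:,:2].astype(np.float32))
```

Run:
```python
from h import *
for n in("top","side"):
    f=np.load(f"pics/{n}0.npz"); W=cloud(f); x,y,z=W[...,0],W[...,1],W[...,2]
    if n=="top":
        for u,v in [(300,160),(305,185),(250,200),(262,247),(268,252),(370,225),(373,222),(345,245),(340,238),(235,165),(360,138),(299,150),(280,287),(380,160),(220,207)]:
            print((u,v),np.round(W[v,u]).tolist(),f["frame"][v,u].tolist())
    else:
        for u,v in [(378,212),(388,214),(375,200),(365,230),(308,115),(252,190),(280,150),(290,148),(360,180),(345,275)]:
            print((u,v),np.round(W[v,u]).tolist(),f["frame"][v,u].tolist())
f=np.load("pics/top0.npz")["frame"][110:310,190:420]
cv2.imwrite("pics/topc.png",cv2.resize(f[...,::-1],None,fx=3.4,fy=3,interpolation=cv2.INTER_CUBIC)[:600])
g=np.load("pics/side0.npz")["frame"][90:300,220:420]
cv2.imwrite("pics/sidec.png",cv2.resize(g[...,::-1],None,fx=2.8,fy=2.8,interpolation=cv2.INTER_CUBIC))
```

```text
(300, 160) [603.0, 233.0, 277.0] [244, 241, 240]
(305, 185) [574.0, 224.0, 80.0] [51, 77, 188]
(250, 200) [532.0, 366.0, 84.0] [255, 247, 178]
(262, 247) [411.0, 339.0, 0.0] [175, 146, 112]
(268, 252) [398.0, 315.0, 84.0] [239, 164, 70]
(370, 225) [473.0, 54.0, 83.0] [238, 161, 68]
(373, 222) [481.0, 46.0, 83.0] [215, 155, 93]
(345, 245) [421.0, 112.0, 1.0] [227, 191, 141]
(340, 238) [438.0, 129.0, 60.0] [221, 216, 213]
(235, 165) [592.0, 380.0, 260.0] [139, 131, 128]
(360, 138) [660.0, 99.0, 257.0] [177, 158, 111]
(299, 150) [629.0, 237.0, 259.0] [251, 249, 248]
(280, 287) [304.0, 287.0, 2.0] [194, 160, 124]
(380, 160) [653.0, 22.0, 34.0] [132, 67, 19]
(220, 207) [513.0, 446.0, 65.0] [254, 235, 0]
(378, 212) [435.0, 126.0, 60.0] [191, 187, 193]
(388, 214) [410.0, 123.0, 66.0] [213, 209, 216]
(375, 200) [455.0, 107.0, 74.0] [170, 154, 150]
(365, 230) [428.0, 203.0, 76.0] [165, 111, 66]
(308, 115) [660.0, 99.0, 234.0] [113, 91, 66]
(252, 190) [596.0, 372.0, 256.0] [117, 113, 116]
(280, 150) [622.0, 254.0, 256.0] [161, 144, 134]
(290, 148) [606.0, 240.0, 260.0] [224, 221, 226]
(360, 180) [515.0, 78.0, 84.0] [185, 150, 111]
(345, 275) [412.0, 314.0, 48.0] [250, 225, 165]
```

View pics/topc.png

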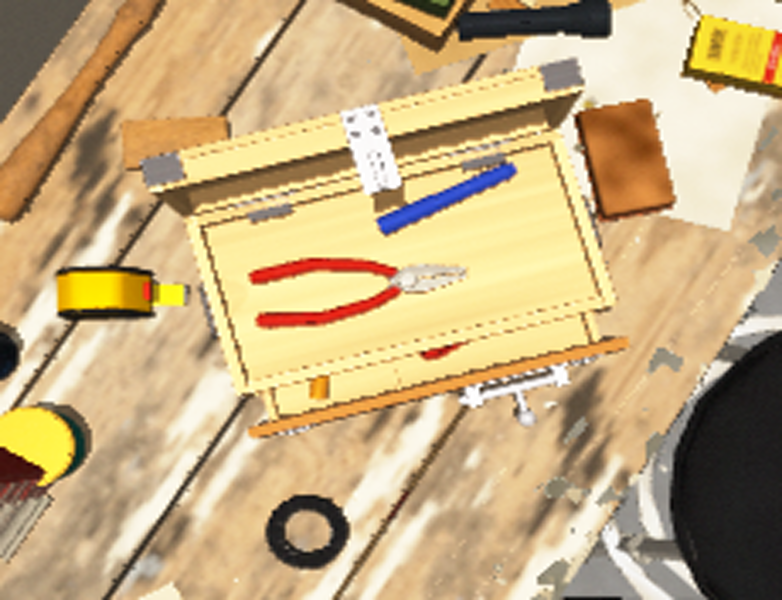

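View pics/sidec.png

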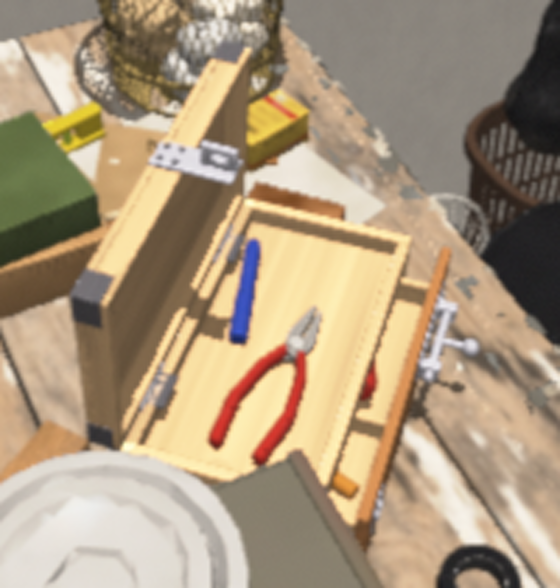

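The crops show the brown drawer front's top edge, the pale chest rim, the lid's steel-cornered top edge and the knob before the bolt (at about 345,247 in the full top image). The drawer is about 40 mm out. I'll fit these from the depth.

```bash
cat > fit.py <<'E'
from h import *
def fit(f):
    W=cloud(f); A=f["frame"].astype(int); r,g,b=A[...,0],A[...,1],A[...,2]
    x,y,z=W[...,0],W[...,1],W[...,2]
    box=(x>350)&(x<720)&(y>20)&(y<400)
    rim=box&(z>81)&(z<90); br=rim&(r-b>110)&(b<110)&(r-g>50)
    return W,box,rim,br
E
python3 - <<'E'
from fit import *
f=np.load("pics/top0.npz"); W,box,rim,br=fit(f)
c,s,a=rect(W[br]); P=W[br][:,:2]; m=P.mean(0); u=np.linalg.svd(P-m)[2][0]; u*=np.sign(u[1])
yaw=np.arctan2(-u[0],u[1]); print("drawer",c,s,a,yaw,len(P))
cv2.imwrite
ex=np.array([np.cos(yaw),np.sin(yaw)]); ey=np.array([-ex[1],ex[0]])
wood=rim&~cv2.dilate(br.astype(np.uint8),np.ones((5,5))).astype(bool)
def rng(M,t):
    Q=W[M][:,:2]; a=Q@ex; b=Q@ey; print(t,len(Q),np.round(np.percentile(a,[1,5,50,95,99])),np.round(np.percentile(b,[1,5,50,95,99])),W[M][:,2].mean())
rng(br,"drawer"); rng(wood,"rim")
h,_=np.histogram(W[wood][:,:2]@ex,bins=np.arange(480,740,4));print(h)
h,_=np.histogram(W[wood][:,:2]@ey,bins=np.arange(-150,240,5));print(h)
z=W[...,2]; lid=box&(z>150)
rng(lid,"lid");
L=W[lid]; t=L[:,:2]@ex; hh=L[:,2]
for lo in range(150,300,10):
    k=(hh>=lo)&(hh<lo+10)
    if k.sum(): print(lo,k.sum(),np.round(np.percentile(t[k],[2,50,98])),hh[k].mean())
st=box&(z>45)&(z<75)&((W[...,:2]@ex)<(P@ex).mean()-10)
print(np.round(np.c_[W[st][:,:2]@ex-(P@ex).mean(),W[st][:,:2]@ey-(P@ey).mean(),W[st][:,2]]).tolist()[::3])
E
```

```text
drawer (496.789794921875, 203.82020568847656) (138.23831176757812, 295.9718322753906) 16.38389778137207 -0.04821897693087756 544
drawer 544 [377. 384. 453. 525. 529.] [ 70.  87. 262. 341. 350.] 84.23625596795428
rim 1377 [415. 425. 559. 639. 649.] [ 84.  94. 231. 392. 404.] 85.54296079929142
[21 26 22 28 17 24 24 16 15 12 15 17 19 12 11 14  8 15 15 26 36 45 42 33
 37 30 38 32 29 20 18 21 24 37 29 39 28 29 21 25 21 19 15  7  1  0  0  0
  0  0  0  0  0  0  0  0  0  0  0  0  0  0  0  0]
[ 0  0  0  0  0  0  0  0  0  0  0  0  0  0  0  0  0  0  0  0  0  0  0  0
  0  0  0  0  0  0  0  0  0  0  0  0  0  0  0  0  0  0  0  0  0  5 14 26
 33 32 28 30 25 30 31 24 24 15 16 15 16 14 16 20 25 26 24 28 21 21 17 20
 17 14 25 27 28]
lid 2798 [557. 568. 636. 668. 676.] [133. 147. 277. 397. 410.] 439.0259875017656
150 10 [557. 610. 661.] 156.2702137161168
160 10 [559. 654. 663.] 165.5126377387802
170 11 [556. 567. 659.] 175.22309186675267
180 8 [556. 607. 656.] 187.20845576001437
190 7 [556. 566. 656.] 196.76262293944697
200 6 [558. 651. 653.] 205.33589661386247
210 8 [555. 558. 653.] 215.21077346375952
[... 2134 characters left out ...]
 [-32.0, -72.0, 64.0], [-31.0, -96.0, 64.0], [-39.0, -15.0, 66.0], [-36.0, -57.0, 65.0], [-36.0, -64.0, 70.0], [-34.0, -96.0, 67.0], [-49.0, 95.0, 49.0], [-39.0, -57.0, 62.0], [-38.0, -65.0, 70.0], [-36.0, -98.0, 69.0], [-51.0, 93.0, 48.0], [-41.0, -62.0, 72.0], [-38.0, -102.0, 60.0], [-41.0, -99.0, 62.0], [-56.0, 92.0, 49.0], [-44.0, -101.0, 70.0], [-59.0, 95.0, 47.0], [-55.0, 31.0, 60.0], [-46.0, -102.0, 68.0], [-45.0, -110.0, 57.0], [-61.0, 89.0, 50.0], [-49.0, -102.0, 69.0], [-48.0, -110.0, 66.0], [-52.0, -97.0, 63.0], [-51.0, -104.0, 68.0], [-65.0, 59.0, 66.0], [-54.0, -105.0, 66.0], [-68.0, 64.0, 62.0], [-71.0, 72.0, 56.0], [-70.0, 64.0, 53.0], [-74.0, 82.0, 57.0], [-74.0, 75.0, 54.0]]
```

Run:
```python
from fit import *
f=np.load("pics/top0.npz"); W,box,rim,br=fit(f)
n,lab,st,_=cv2.connectedComponentsWithStats(br.astype(np.uint8)); print(st[1:][st[1:,4]>15].tolist())
# restrict: near line from endpoints
p0=np.array([398,315.]);p1=np.array([481,46.]);d=(p1-p0)/np.linalg.norm(p1-p0);nn=np.array([-d[1],d[0]])
D=np.abs((W[...,:2]-p0)@nn); br&=D<12
vx,vy,x0,y0=cv2.fitLine(W[br][:,:2].astype(np.float32),cv2.DIST_HUBER,0,.01,.01).ravel()
if vy<0: vx,vy=-vx,-vy
yaw=np.arctan2(-vx,vy); ex=np.array([np.cos(yaw),np.sin(yaw)]); ey=np.array([-ex[1],ex[0]])
a=W[...,:2]@ex; b=W[...,:2]@ey; z=W[...,2]
print("yaw",yaw,br.sum()); print("drawer a",np.percentile(a[br],[2,50,98]),"b",np.percentile(b[br],[1,50,99]))
fa=np.median(a[br])
wood=rim&(a>fa+15)
print("a",np.histogram(a[wood],bins=np.arange(430,700,4)))
print("b",np.histogram(b[wood],bins=np.arange(-120,240,6)))
for lo in (150,180,210,240,250,255,260,270):
    k=box&(z>=lo)&(z<lo+(5 if lo>=240 else 30)); print(lo,k.sum(),np.round(np.percentile(a[k],[1,10,50,90,99])),np.round(np.percentile(b[k],[1,99])))
bm=np.median(b[br])
for n in("top","side"):
    f=np.load(f"pics/{n}0.npz"); V=cloud(f); av=V[...,:2]@ex; bv=V[...,:2]@ey
    s=(V[...,2]>48)&(V[...,2]<78)&(av>fa-60)&(av<fa-6)&(bv>bm-140)&(bv<bm+20)
    print(n); print(sorted(np.round(np.c_[av[s]-fa,bv[s]-bm,V[...,2][s]]).tolist())[:40])
np.savez("pose.npz",yaw=yaw)
```

```text
[[268, 196, 25, 7, 46], [295, 197, 12, 5, 28], [278, 206, 30, 13, 73], [266, 214, 12, 5, 31], [263, 222, 112, 34, 347]]
yaw 0.2865213 347
drawer a [465.39796998 469.9908669  474.23653097] b [-90.47237807  57.7710172  200.62394925]
a (array([  0,   0,   0,   0,   0,   0,   0,   0,   0,   0,   0,   0,   0,
         0,   0,   0,   0,   0, 158, 154, 114,  13,  11,  11,  11,  13,
        12,  12,  13,  24,  47,  46,  33,  26,  19,  16,  17,  16,  22,
        20,  25,  33,  32,  12,  14,  16,  29,  29,  37,  24,  34,  21,
        19,  15,  50, 104, 136, 146,  32,   3,   1,   0,   1,   0,   0,
         0,   0]), array([430, 434, 438, 442, 446, 450, 454, 458, 462, 466, 470, 474, 478,
       482, 486, 490, 494, 498, 502, 506, 510, 514, 518, 522, 526, 530,
       534, 538, 542, 546, 550, 554, 558, 562, 566, 570, 574, 578, 582,
       586, 590, 594, 598, 602, 606, 610, 614, 618, 622, 626, 630, 634,
       638, 642, 646, 650, 654, 658, 662, 666, 670, 674, 678, 682, 686,
       690, 694, 698]))
b (array([  0,   0,   0,   0, 110, 125,  18,  18,  13,  18,  15,  19,  25,
        31,  27,  27,  30,  
[... 2074 characters left out ...]
2.0, -56.0, 66.0], [-41.0, -64.0, 64.0], [-41.0, -59.0, 67.0], [-41.0, -54.0, 60.0], [-40.0, -63.0, 68.0], [-40.0, -57.0, 64.0], [-40.0, -55.0, 63.0], [-39.0, -60.0, 64.0], [-39.0, -60.0, 67.0], [-38.0, -64.0, 67.0], [-38.0, -56.0, 57.0], [-38.0, -55.0, 61.0], [-37.0, -58.0, 65.0], [-37.0, -56.0, 64.0], [-36.0, -64.0, 66.0], [-36.0, -60.0, 66.0], [-36.0, -56.0, 60.0], [-35.0, -58.0, 64.0], [-35.0, -57.0, 63.0], [-34.0, -62.0, 63.0], [-33.0, -60.0, 58.0], [-32.0, -62.0, 63.0], [-32.0, -59.0, 62.0], [-30.0, -57.0, 64.0], [-29.0, -61.0, 63.0], [-28.0, -58.0, 62.0], [-27.0, -61.0, 63.0], [-26.0, -63.0, 63.0], [-25.0, -61.0, 62.0], [-25.0, -60.0, 59.0], [-24.0, -62.0, 64.0], [-23.0, -60.0, 58.0]]
```

```bash
cat > to.py <<'E'
# python3 to.py x y z : tool shift needed to bring TCP to (x,y,z) in the chest frame (mm)
import sys,numpy as np
from plant import ctrl
from scipy.spatial.transform import Rotation as R
yaw=0.2865; C=R.from_euler("z",yaw); O=C.apply([582,55,0])
s=ctrl.observe(); T=R.from_quat(s["tcp_rot"]); p=np.array(s["tool_pos"])
print("t",round(s["clock"],2),"tcp in chest",np.round(C.inv().apply(p-O),1),"F chest",np.round(C.inv().apply(s["ft_force"]),1),"world",np.round(p))
x=T.as_matrix()[:,0]; print("turn",round(np.arctan2(x[1],x[0])-yaw,4),"tilt",round(T.as_matrix()[2,2],4))
for a in sys.argv[1:]:
    print(a,np.round(T.inv().apply(C.apply(np.array(a.split(),float))+O-p),1))
E
python3 to.py "-200 45 250" "-162 45 54"
python3 - <<'E'
from h import *
W=np.concatenate([cloud(np.load(f"pics/{n}0.npz")).reshape(-1,3) for n in("top","side")])
W=W[~np.isnan(W[:,0])]
import math
for r in (450,550,650,750):
  print(r,[(d,int(W[k][:,2].max())) for d in range(-80,50,10) if (k:=(np.hypot(W[:,0]-r*math.cos(math.radians(d)),W[:,1]-r*math.sin(math.radians(d)))<90)).sum()>3])
E
```

```text
t 0.1 tcp in chest [-599.4 -704.3  249.4] F chest [-0.7  0.2 -0.1] world [ 167. -628.  249.]
turn -0.0268 tilt -1.0
-200 45 250 [ 3.792e+02 -7.597e+02  6.000e-01]
-162 45 54 [ 417.2 -760.5  196.6]
450 [(-80, -781), (-70, -557), (-60, -117), (-50, -95), (-40, -88), (-30, -84), (-20, -84), (-10, 10), (0, 90), (10, 92), (20, 93), (30, 92), (40, 90)]
550 [(-80, 391), (-70, 391), (-60, -133), (-50, -95), (-40, -97), (-30, -113), (-20, -114), (-10, 13), (0, 92), (10, 92), (20, 283), (30, 93), (40, 92)]
650 [(-80, 391), (-70, 391), (-60, -787), (-40, -125), (-30, -119), (-20, 7), (-10, 48), (0, 86), (10, 263), (20, 855), (30, 263), (40, 261)]
750 [(-80, 333), (-70, 339), (-60, -138), (-50, -196), (-40, -368), (-30, -338), (-20, 13), (-10, 296), (0, 296), (10, 263), (20, 855), (30, 261), (40, 81)]
```

```bash
python3 inch.py '{"increments": [[60, 0, 0, -0.005], [120, 0, 0, -0.01], [180, 0, 0, -0.02], [240, 0, 0, -0.027], [290, -20, 0, -0.027]]}' 0 20; python3 inch.py '{"increments": [[55, -20, 0, 0], [80, -70, 0, 0], [100, -125, 0, 0], [110, -185, 0, 0], [115, -245, 0, 0]]}'; python3 inch.py '{"increments": [[0, -60, 0, 0], [0, -120, 0, 0], [0, -180, 0, 0], [0, -240, 0, 0], [0, -290, 0, 0]]}'; python3 to.py "-175 45 250" "-162 45 54"
python3 - <<'E'
from h import *
for n in("top","side"):
    W=cloud(np.load(f"pics/{n}0.npz")); k=(W[...,2]>300)&(W[...,0]>400)&(W[...,0]<850)&(abs(W[...,1]-220)<160)
    print(n,k.sum(),W[k][:3].round(),np.argwhere(k)[:3])
E
```

```text
clock: 0.72
tool_pos: [444.3, -533.6, 249.3]
tcp_rot: [0.99, 0.143, -0.0, -0.0]
ft_force: [1.1, -0.0, 0.0]
opening: 0.0
grasp_force: 0.0
clock: 1.35
tool_pos: [482.9, -264.4, 249.8]
tcp_rot: [0.99, 0.143, -0.0, -0.0]
ft_force: [0.4, -0.0, 0.5]
opening: -0.0
grasp_force: 0.0
clock: 1.98
tool_pos: [400.0, 13.3, 250.2]
tcp_rot: [0.99, 0.143, 0.0, 0.0]
ft_force: [1.1, -0.1, 0.9]
opening: -0.2
grasp_force: 0.0
t 1.98 tcp in chest [-194.6 -155.3  250.2] F chest [ 1.  -0.4  0.9] world [400.  13. 250.]
turn 0.0012 tilt -1.0
-175 45 250 [ 1.980e+01 -2.003e+02  2.000e-01]
-162 45 54 [  32.8 -200.3  196.2]
top 906 [[683. 281. 825.]
 [679. 279. 832.]
 [677. 278. 834.]] [[  0 249]
 [  0 250]
 [  0 251]]
side 0 [] []
```

```bash
python3 inch.py '{"increments": [[20, -60, 30, 0], [20, -120, 60, 0], [20, -180, 90, 0], [20, -200, 140, 0], [20, -200, 190, 0]]}'; python3 to.py "-162 45 54"
python3 - <<'E'
from h import *
f=np.load("pics/top0.npz");W=cloud(f); k=(W[...,2]>300)&(W[...,0]>400)&(W[...,0]<1200)&(abs(W[...,1]-220)<260)
print(k.sum(),np.percentile(W[k],[0,2,50,98,100],axis=0).round(),np.median(f["frame"][k],axis=0))
E
```

```text
clock: 2.6
tool_pos: [363.2, 211.5, 59.1]
tcp_rot: [0.989, 0.145, 0.001, -0.001]
ft_force: [2.1, -2.0, 0.5]
opening: -0.2
grasp_force: 0.0
t 2.6 tcp in chest [-173.8   45.3   59.1] F chest [ 1.4 -2.5  0.5] world [363. 212.  59.]
turn 0.0045 tilt -1.0
-162 45 54 [11.8  0.3  5.1]
2407 [[665. 220. 300.]
 [666. 228. 304.]
 [856. 445. 430.]
 [939. 479. 850.]
 [960. 480. 855.]] [84. 78. 67.]
```

```bash
python3 inch.py '{"increments": [[20, 0, 5, 0], [38, 0, 5, 0], [46, 0, 5, 0], [50, 0, 5, 0], [54, 0, 5, 0]]}'; python3 to.py; python3 inch.py '{"increments": [[4, 0, 0, 0], [8, 0, 0, 0], [11, 0, 0, 0], [11, 0, 0, 0]]}'; python3 to.py
```

```text
clock: 3.22
tool_pos: [414.5, 223.6, 55.1]
tcp_rot: [0.99, 0.143, -0.001, 0.0]
ft_force: [-2.9, -0.7, -0.8]
opening: 0.1
grasp_force: 0.0
t 3.23 tcp in chest [-121.2   42.3   55.1] F chest [-3.   0.2 -0.8] world [415. 224.  55.]
turn 0.0005 tilt -1.0
clock: 3.72
tool_pos: [426.7, 227.4, 55.4]
tcp_rot: [0.99, 0.143, 0.001, -0.0]
ft_force: [-0.2, -1.1, -0.0]
opening: -0.1
grasp_force: 0.0
t 3.73 tcp in chest [-108.4   42.5   55.4] F chest [-0.5 -1.  -0. ] world [427. 227.  55.]
turn -0.0001 tilt -1.0
```

```bash
for i in 1; do python3 inch.py '{"increments": [[1, 0, 0, 0], [2, 0, 0, 0], [3, 0, 0, 0], [3, 0, 0, 0]]}' | grep ft; python3 to.py; done; python3 inch.py '{"increments": [[1, 0, 0, 0], [2, 0, 0, 0], [3, 0, 0, 0], [3, 0, 0, 0]]}' | grep ft; python3 to.py
```

```text
ft_force: [-1.2, 0.1, 0.6]
t 4.22 tcp in chest [-105.9   42.6   55.3] F chest [-1.1  0.4  0.6] world [429. 228.  55.]
turn 0.0003 tilt -1.0
ft_force: [-0.9, 0.5, -0.6]
t 4.72 tcp in chest [-102.9   42.6   55.2] F chest [-0.7  0.7 -0.6] world [432. 229.  55.]
turn 0.0002 tilt -1.0
```

```bash
python3 inch.py '{"increments": [[1, 0, 0, 0], [2, 0, 0, 0], [2, 0, 0, 0]]}' | grep ft; python3 to.py;  python3 - <<'E'
from plant import ctrl
from fit import *
f=ctrl.grab_frame("top"); np.savez("pics/top1.npz",**f); W,box,rim,br=fit(f)
yaw=.2865; ex=np.array([np.cos(yaw),np.sin(yaw)]); a=W[...,:2]@ex-582; b=W[...,:2]@[-ex[1],ex[0]]-55
k=br&(a<-60); print(np.percentile(a[k],[1,50,99]).round(1),k.sum())
A=f["frame"][110:310,190:420]; cv2.imwrite("pics/top1c.png",cv2.resize(A[...,::-1],None,fx=3.4,fy=3))
E
```

```text
ft_force: [-1.3, -0.6, -0.2]
t 5.1 tcp in chest [-101.    42.5   55.2] F chest [-1.4 -0.2 -0.2] world [434. 229.  55.]
turn 0.0002 tilt -1.0
[-89.2 -84.4 -79. ] 178
```

View pics/top1c.png

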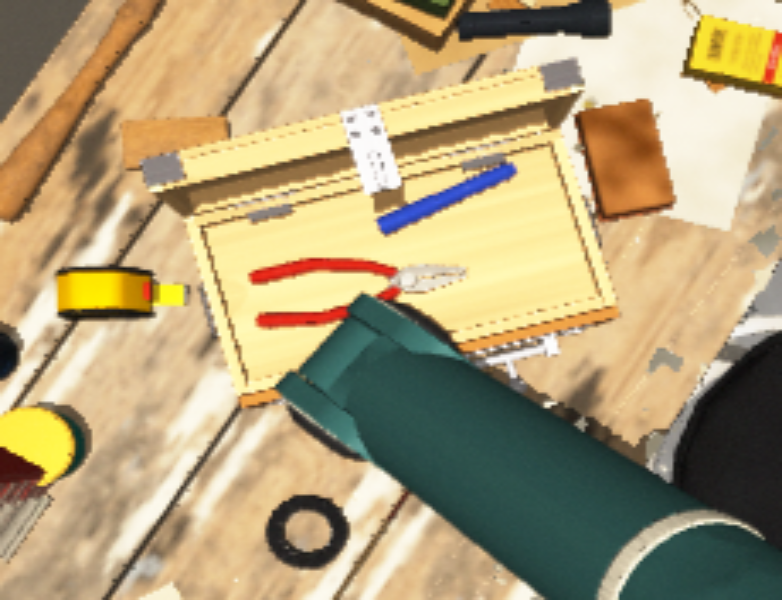

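The picture shows the drawer's brown front practically against the chest's rim (front edge from 240,400 to 620,315 in the crop). The chest hasn't moved. I'll press on until the force rises.

```bash
python3 inch.py '{"increments": [[1, 0, 0, 0], [1.5, 0, 0, 0], [1.5, 0, 0, 0]]}' | grep ft; python3 to.py;  python3 inch.py '{"increments": [[0.5, 0, 0, 0], [1, 0, 0, 0], [1.5, 0, 0, 0], [1.5, 0, 0, 0]]}' | grep ft; python3 to.py
```

```text
ft_force: [-5.3, -1.0, 2.0]
t 5.53 tcp in chest [-100.3   42.4   55.1] F chest [-5.4  0.5  2. ] world [435. 230.  55.]
turn 0.0004 tilt -1.0
ft_force: [-7.6, -2.2, 2.9]
t 6.03 tcp in chest [-100.3   42.3   54.7] F chest [-8.   0.   2.9] world [435. 229.  55.]
turn 0.0006 tilt -1.0
```

```bash
python3 inch.py '{"increments": [[-12, 0, 0, 0], [-20, 0, -30, 0], [-20, 0, -90, 0], [-20, 0, -150, 0], [-10, 0, -210, 0]]}' | grep -E "ft|pos"; python3 to.py "145 0 330"
```

```text
tool_pos: [427.0, 227.3, 267.6]
ft_force: [1.7, -0.6, 0.1]
t 6.65 tcp in chest [-108.2   42.4  267.6] F chest [ 1.5 -1.   0.1] world [427. 227. 268.]
turn 0.0004 tilt -1.0
145 0 330 [253.3  42.5 -61.8]
```

```bash
python3 inch.py '{"increments": [[0, 10, -60, 0], [40, 20, -65, 0], [95, 30, -65, 0], [150, 40, -65, 0], [200, 42, -65, 0]]}' | grep -E "ft|pos"; python3 inch.py '{"increments": [[54, 0, 0, 0], [54, 0, 0, 0], [54, 0, 50, 0], [54, 0, 88, 0], [54, 0, 88, 0]]}' | grep -E "ft|pos"; python3 to.py "113 0 244"
```

```text
tool_pos: [633.6, 242.7, 330.4]
ft_force: [-0.0, 0.7, -0.1]
tool_pos: [680.6, 257.8, 239.3]
ft_force: [-0.1, -0.4, 0.9]
t 7.9 tcp in chest [143.8  -0.  239.3] F chest [-0.2 -0.3  0.9] world [681. 258. 239.]
turn 0.0005 tilt -1.0
113 0 244 [-30.8  -0.   -4.5]
```

```bash
python3 inch.py '{"increments": [[-22, 0, -1, 0], [-36, 0, -2, 0], [-50, 0, -2, 0], [-64, 0, -1.5, 0], [-77, 0, 0, 0]]}' | grep -E "ft|pos"; python3 to.py;  python3 inch.py '{"increments": [[-13, 0, 3, 0], [-27, 0, 7, 0], [-39, 0, 13, 0], [-51, 0, 20, 0], [-62, 0, 28, 0]]}' | grep -E "ft|pos"; python3 to.py
```

```text
tool_pos: [610.2, 238.1, 246.2]
ft_force: [2.0, 1.7, 5.1]
t 8.53 tcp in chest [ 70.6   1.  246.2] F chest [2.4 1.1 5.1] world [610. 238. 246.]
turn 0.0 tilt -1.0
tool_pos: [548.1, 219.4, 213.6]
ft_force: [0.2, -0.0, 3.1]
t 9.15 tcp in chest [  5.8   0.6 213.6] F chest [ 0.2 -0.1  3.1] world [548. 219. 214.]
turn 0.0003 tilt -1.0
```

```bash
python3 inch.py '{"increments": [[-11, 0, 11, 0], [-21, 0, 21, 0], [-29, 0, 32, 0], [-36, 0, 44, 0], [-42, 0, 56, 0]]}' | grep -E "ft|pos"; python3 to.py "-44 0 135" ;  python3 - <<'E'
from plant import ctrl
import cv2
f=ctrl.grab_frame("side")
A=f["frame"][60:310,180:500]; cv2.imwrite("pics/side2.png",cv2.resize(A[...,::-1],None,fx=2.4,fy=2.4))
E
```

```text
tool_pos: [508.2, 207.5, 157.2]
ft_force: [-0.6, 1.0, 1.3]
t 9.78 tcp in chest [-35.9   0.4 157.2] F chest [-0.3  1.1  1.3] world [508. 208. 157.]
turn 0.0002 tilt -1.0
-44 0 135 [-8.1  0.4 22.2]
```

View pics/side2.png

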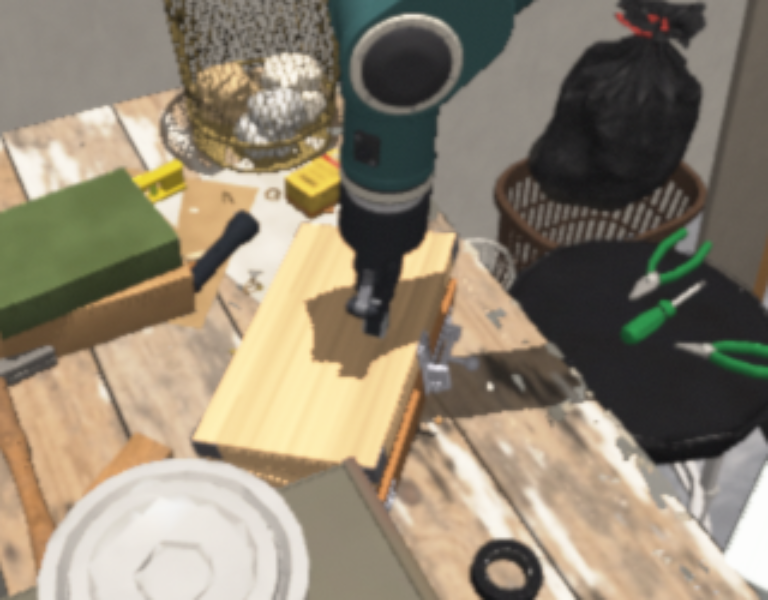

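The lid is down to a small angle, with the fingertip on it at (375,325) in the crop, and the keeper is coming down before the drawer front. Now I'll press it shut.

```bash
python3 inch.py '{"increments": [[-4, 0, 7, 0], [-6, 0, 13, 0], [-8, 0, 19, 0], [-8.5, 0, 23, 0], [-8.5, 0, 24, 0]]}' | grep -E "ft|pos"; python3 to.py; python3 inch.py '{"increments": [[0, 0, 1, 0], [0, 0, 2, 0], [0, 0, 2, 0]]}' | grep -E "ft|pos"; python3 to.py
```

```text
tool_pos: [500.3, 205.2, 133.9]
ft_force: [-0.7, 0.1, 2.2]
t 10.45 tcp in chest [-44.1   0.4 133.9] F chest [-0.7  0.3  2.2] world [500. 205. 134.]
turn 0.0003 tilt -1.0
tool_pos: [500.8, 205.5, 132.2]
ft_force: [-0.7, -0.5, -0.6]
t 10.82 tcp in chest [-43.6   0.6 132.2] F chest [-0.8 -0.2 -0.6] world [501. 206. 132.]
turn 0.0003 tilt -1.0
```

```bash
python3 inch.py '{"increments": [[0, 0, 1, 0], [0, 0, 2, 0], [0, 0, 2, 0]]}' | grep ft; python3 to.py; python3 inch.py '{"increments": [[0, 0, 1, 0], [0, 0, 1.5, 0], [0, 0, 1.5, 0]]}' | grep ft; python3 to.py
```

```text
ft_force: [-2.3, -1.5, 7.7]
t 11.2 tcp in chest [-43.6   0.6 131. ] F chest [-2.6 -0.8  7.7] world [501. 205. 131.]
turn 0.0002 tilt -1.0
ft_force: [-6.3, -3.1, 19.4]
t 11.57 tcp in chest [-43.6   0.7 130.9] F chest [-6.9 -1.2 19.4] world [501. 206. 131.]
turn 0.0003 tilt -1.0
```

```bash
python3 inch.py '{"increments": [[0, 0, -40, 0], [-30, 35, -80, 0], [-75, 80, -80, 0], [-105, 130, -80, 0], [-105, 180, -80, 0]]}' | grep -E "ft|pos"; python3 to.py
python3 - <<'E'
from plant import ctrl
from h import *
C=lambda V:((V[...,:2]@[np.cos(.2865),np.sin(.2865)])-582,(V[...,:2]@[-np.sin(.2865),np.cos(.2865)])-55)
for n in("top","side"):
    f=ctrl.grab_frame(n); W=cloud(f); a,b=C(W); z=W[...,2]; A=f["frame"].astype(int); grey=np.ptp(A,axis=-1)<45
    k=(z>50)&(z<74)&(a<-119)&(a>-142)&(b>-90)&(b<-20)&grey
    print(n,k.sum(),np.percentile(np.c_[a[k],b[k],z[k]],[2,50,98],axis=0).round(1))
    k=(z>100)&(z<125)&(abs(b)<130)&(a<-60)&(a>-100); print("lid front z",np.median(z[k]),np.percentile(a[k],1))
    B=f["frame"][150:300,200:440] if n=="top" else f["frame"][100:300,220:460]
    cv2.imwrite(f"pics/{n}3.png",cv2.resize(B[...,::-1],None,fx=3,fy=3))
E
```

```text
tool_pos: [449.4, 1.0, 209.1]
ft_force: [0.9, 0.1, 0.7]
t 12.2 tcp in chest [-150.7 -181.   209.1] F chest [ 0.9 -0.1  0.7] world [449.   1. 209.]
turn 0.0002 tilt -1.0
top 25 [[-133.5  -64.1   60.1]
 [-127.1  -57.5   66.2]
 [-120.2  -51.8   71.2]]
lid front z 112.898066889664 -90.95129518792231
side 25 [[-129.4  -62.8   57.4]
 [-124.1  -54.9   64.9]
 [-119.6  -51.    68.8]]
lid front z 112.09866054854098 -87.74482134867729
```

View pics/top3.png

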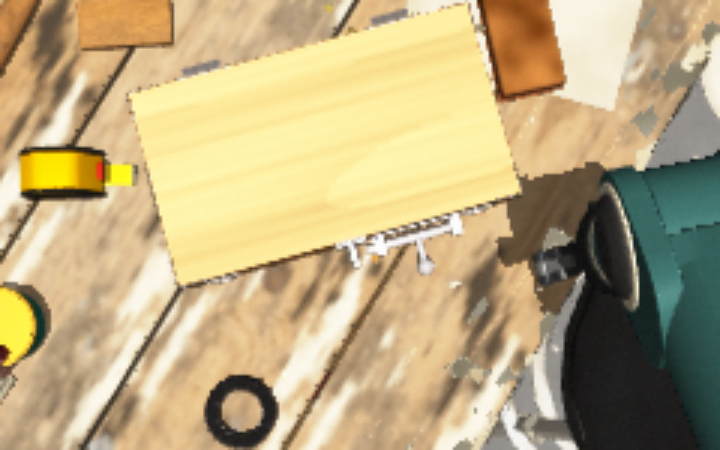

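Lid shut (top at 112.5 mm). The knob is at (425,268) in the crop, chest frame about (-127, -58), and the keeper eye is at (353,250). Next is lowering to the right of the knob.

```bash
python3 inch.py '{"increments": [[10, -30, 45, 0], [19, -60, 90, 0], [19, -66, 139, 0], [19, -66, 139, 0]]}' | grep -E "ft|pos"; python3 to.py "-131 -52 70"
```

```text
tool_pos: [447.7, 72.6, 67.1]
ft_force: [0.1, -0.4, 0.2]
t 12.8 tcp in chest [-132.1 -111.9   67.1] F chest [ 0.  -0.4  0.2] world [448.  73.  67.]
turn 0.0029 tilt -1.0
-131 -52 70 [  1.2 -59.9  -2.8]
```

```bash
python3 inch.py '{"increments": [[1, -10, -2, 0], [1, -20, -2, 0], [1, -28, -2, 0], [1, -34, -2, 0], [1, -40, -2, 0]]}' | grep -E "ft"; python3 to.py;  python3 inch.py '{"increments": [[0, -4, 0, 0], [0, -8, 0, 0], [0, -12, 0, 0], [0, -14, 0, 0], [0, -14, 0, 0]]}' | grep -E "ft"; python3 to.py
```

```text
ft_force: [0.6, -2.3, 2.1]
t 13.43 tcp in chest [-128.3  -73.6   72.2] F chest [-0.1 -2.4  2.1] world [440. 110.  72.]
turn -0.0001 tilt -1.0
ft_force: [0.5, -0.5, 0.6]
t 14.05 tcp in chest [-128.6  -59.3   71.7] F chest [ 0.3 -0.6  0.6] world [436. 124.  72.]
turn 0.0004 tilt -1.0
```

```bash
python3 inch.py '{"increments": [[-1, -3, 0, 0], [-1, -5, 0, 0], [-1, -5, 0, 0]]}' | grep -E "ft"; python3 to.py;  python3 inch.py '{"increments": [[0, -2, 0, 0], [0, -3, 0, 0], [0, -3, 0, 0]]}' | grep -E "ft"; python3 to.py
python3 - <<'E'
from plant import ctrl
from h import *
f=ctrl.grab_frame("side")
B=f["frame"][150:280,300:460]
cv2.imwrite("pics/side4.png",cv2.resize(B[...,::-1],None,fx=4.5,fy=4.5,interpolation=cv2.INTER_CUBIC))
E
```

```text
ft_force: [0.1, -0.3, 0.5]
t 14.43 tcp in chest [-129.8  -54.3   71.7] F chest [-0.  -0.3  0.5] world [434. 129.  72.]
turn 0.0005 tilt -1.0
ft_force: [1.7, -1.9, 0.1]
t 14.8 tcp in chest [-129.8  -51.4   71.7] F chest [ 1.1 -2.3  0.1] world [433. 131.  72.]
turn 0.0005 tilt -1.0
```

View pics/side4.png

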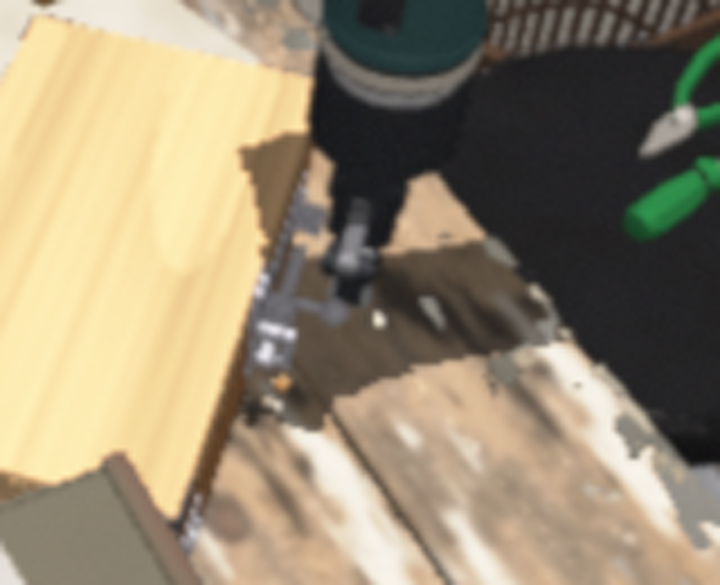

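The finger is against the knob (335,315), which is approaching the keeper (270,340). I'll keep pushing until it stops.

```bash
python3 inch.py '{"increments": [[0, -2, 0, 0], [0, -4, 0, 0], [0, -4, 0, 0]]}' | grep -E "ft"; python3 to.py;  python3 inch.py '{"increments": [[0, -1, 0, 0], [0, -2, 0, 0], [0, -2, 0, 0]]}' | grep -E "ft"; python3 to.py
```

```text
ft_force: [1.8, -4.7, 0.8]
t 15.22 tcp in chest [-129.8  -48.6   71.7] F chest [ 0.4 -5.   0.8] world [432. 134.  72.]
turn -0.0006 tilt -1.0
ft_force: [4.9, -8.5, 0.5]
t 15.6 tcp in chest [-129.9  -48.2   71.7] F chest [ 2.3 -9.6  0.5] world [432. 134.  72.]
turn -0.002 tilt -1.0
```

```bash
python3 inch.py '{"increments": [[-2, 15, 0, 0], [-5, 45, 0, 0], [-5, 65, -40, 0], [-5, 90, -90, 0], [-5, 120, -130, 0]]}' | grep -E "ft|pos"; python3 to.py
python3 - <<'E'
from plant import ctrl
from h import *
C=lambda V:((V[...,:2]@[np.cos(.2865),np.sin(.2865)])-582,(V[...,:2]@[-np.sin(.2865),np.cos(.2865)])-55)
for n in("top","side"):
    f=ctrl.grab_frame(n); W=cloud(f); a,b=C(W); z=W[...,2]; A=f["frame"].astype(int); grey=np.ptp(A,axis=-1)<45
    k=(z>50)&(z<74)&(a<-119)&(a>-142)&(b>-90)&(b<0)&grey
    print(n,k.sum(),np.percentile(np.c_[a[k],b[k],z[k]],[2,50,98],axis=0).round(1))
    k=(z>100)&(z<125)&(abs(b)<130)&(a<-60)&(a>-100); print("lid front z",np.median(z[k]),np.percentile(a[k],1))
    k=(z>15)&(z<78)&(a>-105)&(a<-70)&(b>10)&(b<90); print("drawer face",k.sum(),np.percentile(a[k],[5,50]).round(1))
    B=f["frame"][180:260,280:400]
    if n=="top": cv2.imwrite("pics/top5.png",cv2.resize(B[...,::-1],None,fx=6,fy=6,interpolation=cv2.INTER_CUBIC))
E
```

```text
tool_pos: [460.5, 20.2, 203.4]
ft_force: [1.5, 0.3, 0.1]
t 16.23 tcp in chest [-134.6 -165.8  203.4] F chest [ 1.5 -0.1  0.1] world [460.  20. 203.]
turn 0.0016 tilt -1.0
top 24 [[-133.3  -34.8   60.6]
 [-127.2  -29.2   66.9]
 [-120.9  -23.5   70.4]]
lid front z 113.03145667695412 -90.8448846021496
drawer face 34 [-101.9  -89.6]
side 28 [[-130.2  -33.4   57.9]
 [-124.5  -27.1   64.7]
 [-119.3  -23.6   68.7]]
lid front z 112.06460479728561 -87.78405929256893
drawer face 111 [-95.8 -85.5]
```

View pics/top5.png

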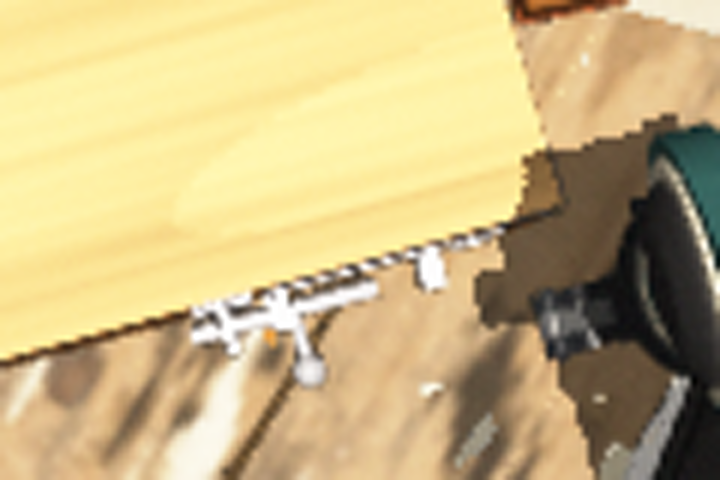

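The knob has moved 28 mm to y = -29, the bolt rod passes through the keeper (200,320), and lid and drawer are shut. The arm is clear, so I'm handing in.

```bash
python3 inch.py '{"increments": [[0, 0, 0, 0], [0, 0, 0, 0]]}' | grep -E "clock"; python3 -c "
from plant import ctrl
print(ctrl.job_done())"
```

```text
clock: 16.58
the job is handed in; nothing more can be done
None
```

I handed the job in at about 16.6 s. By my camera and force readings the drawer is home, the lid is shut, and the bolt is about 28 mm across through the keeper's eye. I saw no shift of the chest or tools in the pictures. The hand-in returned no verdict.

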